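Draw a hatch blank from the pile and lock it in the jig

TASK

Keeping it flat and without lifting it, slide only the top wooden blank off the pile, out from under the shelf and onto the white bed until it lies squarely against the red end stop; the two blanks below must stay where they lie. Then take the hold-down bar and push it down, foot first and centred, into the two blue forks past the orange sprung jaw, until its black foot stands on the blank and the jaw has snapped back over the rod. Let go and leave the other tools on the bench where they are.

Things in the scene. Friction and masses are not known exactly. Their poses are not given: they have to be found in the camera images.
- jig: Fixed jig: plywood baseboard, x -115..115, y -200..240 mm, top 18 mm above the bench. Origin on the bench, mid-lane: y along the lane towards the pile, x across, z up; all positions below are in mm in this frame, heights above the bench. The three blanks are piled on it around x 0, y 90 (y 15 to 165, top at height 72). Nothing stands beside the lane but the two forks.
- shelf_edge (a point): Middle of the lower front edge of the plywood shelf over the far end of the pile: jig y 172, height 170. Shelf x -100..100, y 172..237, 12 thick, goods on it up to 240; upright panel beneath, its face at y 225. A tool pointing straight down does not fit behind the top blank's far edge; one leaning about 40 degrees, fingers to +y and its body over the pile, does.
- bed_home (a point): Point on the white bed under the centre of the blank when home against the stop: jig x 0, y -95, height 51. Axes as the jig's. The bed spans x -62..62, y -170..0; its top is 3 mm below the underside of the top blank. The red end stop at its end has its face at y -170, its top at height 66.
- fork_seat (a point): Where the middle of the bar's rod lies when seated over the blank: jig x 0, y -135, height 95. Axes as the jig's; the rod lies along x. The blue forks stand at x 72 and x -72, 16 thick along x (128 clear between them), with slots open upwards, 15 wide along y, slot bottoms at height 87 and flared mouths (about 30 wide) up to height 120.
- jaw (a joint): Orange sprung jaw (x 84 to 94, top at height 126) beside the fork at jig x 72, hinged about jig x at y -155, height 50. 0 = closed, its nose over the slot, 8 mm above the seated rod's axis; positive (rad) = swung aside to -y, at most 0.6. A rod pressed down on the sloped nose swings it about 0.2 and needs some 2 to 6 N; below the nose it springs back by itself.
- blank_top_center (a point): Centre (half-way up) of the top blank of the pile: light wood with a dark core line, 110 mm along its x, 150 mm along its y, 18 mm thick, about 0.19 kg. Its z is up; at the start its y lies within a few degrees of the jig's y, its centre at height 63 (60 when on the bed).
- blank_mid_center (a point): Centre of the second blank, same size, at height 45; to stay.
- blank_low_center (a point): Centre of the lowest blank, same size, at height 27; to stay.
- bar_center (a point): Middle of the rod of the hold-down bar: a brass rod 12 mm in diameter and 196 mm long along its x, through a black block 60 mm (x) by 24 mm (y) by 50 mm high which is its foot and its grip; the rod's axis is 26 mm above the foot's underside and 24 mm below the block's top. About 0.22 kg. At the start it stands on its foot on the bench, left or right of the jig. Either way round will do.
- sander: Cork sanding block with a wooden grip, 120 x 65 x 48 mm, on the bench on the side of the jig where the bar is not; leave alone. Origin under its centre.
- glue: Yellow glue bottle, 60 mm across, 170 mm high; leave alone. Origin under its centre.
- pencils: Blue tin of pencils, 76 mm across, 165 mm high; leave alone. Origin under its centre.
- bits: Wooden block with six upright brass drill bits, 60 x 160 mm, 125 mm high; leave alone. Origin under its centre.
- jar: Glass jar with a steel lid, 70 mm across, 90 mm high; leave alone. Origin under its centre.
Mind the look-alikes: they are no part of the job. What is shaped like the part that bears bar_center but pink is not meant.

How it is judged:
By the outcome, as a careful person would: the job done as asked, in the order asked, and still so for the second after the job is handed in, with the robot touching nothing.
It also fails if it takes over 67 s, if anything falls off the work surface, if the arm or the gripper's body presses on something with over 40 N, if the wrist force passes 120 N, or if a joint passes its speed limit or range.

ROBOT

A 7-joint arm with a two-finger parallel gripper is mounted at the origin on the work surface. World frame = base frame: x ahead of the robot, y to its left, z up, the work surface at z = 0. Lengths are in m, angles in rad, forces in N, time in s.
With the tool pointing down it reaches from about 0.425 to 0.925 m from the base axis. Payload 6.8 kg.
Tool frame: the origin (TCP) lies on the centre line of the jaws, within the pads' length; the fingertips stand 14 mm ahead of it and the grasp point (between the pads) lies 5 mm behind it (env.tip_extent is the distance from the TCP to the fingertips, in m); z points along the fingers, y is the direction in which the jaws open and shut (so a half turn about z gives the same grasp; the last joint's range is limited). The gripper opens to 85 mm and grips with 20 to 120 N. Pads are 22 mm wide; open, the fingers measure 114 mm over their backs; the gripper's body (76 mm by 85 mm) begins 54 mm behind the grasp point. The pads swing forward as they close: fully open they stand 13 mm farther back than shut.
Start: joints at [-1.233, 0.477, 0.022, 1.555, -0.011, 1.109, -0.083], TCP at [0.291, 0.609, 0.245] pointing down, gripper open.
Joint ranges: [-2.96, 2.96], [-0.34, 2.1], [-1.41, 1.46], [0.24, 2.44], [-1.37, 4.51], [0.17, 1.92], [-2.96, 2.96]. Speed limits (rad/s): [2.39, 2.39, 3.14, 3.14, 3.14, 3.14, 3.14].

INTERFACE

Orientations are given as a rotation vector (axis times angle).
In Python, from plant import env gives the robot as it stands. The module is installed in compiled form; this text tells all that it offers.
- The arm moves only by the tool carry_out, never from a script. Its argument "moves" is one flat list of numbers, 7 for each row, row after row: the shift along the tool's x, y, z scaled (see below), then the turn, a rotation vector about the tool's x, y, z scaled (see below), then the opening, from 0 (shut) to 1 (fully open). A call has 1 to 5 rows; each row is the pose to reach, as a shift and turn from the pose commanded when the call began, along the tool's axes at that moment; what a row does not reach only later rows make up. The controller multiplies each number of a shift by 0.5 m and each number of a turn by 60 degrees. A row lasts 1/8 s, in which the tool goes at most 62.5 mm and 10.7 degrees, less where a joint would pass 70% of its speed; a pose out of reach is approached as far as the arm can. A call with a number of a shift or a turn outside -1 to 1 is refused whole. A call with a gripper value outside its range is refused whole. The fingers move at their own pace and stop on an object; "squeeze" is the grip in N (left out, the last holds). Time passes only in rows, so rows that repeat a pose let the fingers close. It gives the time, the measured TCP pose, the force and the opening at its end, in the units of the state.
- env.get_state(): the state, without advancing time (a new reading comes with each control period).
- env.grab_frame(name): name is "scene" or "top" or "wrist"; returns the picture (384x512x3 uint8, red, green, blue); there is no depth.
- env.camera_params(name): a dict with "K" (3x3 intrinsics, pixels), "distortion" ([k1, k2, p1, p2, k3] as OpenCV has them; the pictures are not rectified), "world_from_camera" (4x4, takes a point from camera to world coordinates). Camera axes: x right, y down, z forward; pixel columns grow to the right and rows downward; lengths in m; the calibration is good to about 2 mm. A picture is of the moment at which its call begins: read the wrist's pose just before it. camera_params takes no time and is no camera call; for the wrist camera it gives the pose at the moment of the call.
- env.job_done(): hands the job in, once; it reports no verdict.
Trained networks look in the newest picture that a camera, given by its name, has taken for a name from the list of things; names that differ only in an ending like _2 or _b are one class to them, and where a whole thing is asked for, a point or a joint stands for the part that bears it (a point fixed in the world has none). Each returns a list of dicts, best first, with "score" (0 to 1); they miss things now and then, are a little off and sometimes report something else, mostly with a low value. They report only what shows in the picture. A call takes as long as a camera call. They do not tell look-alikes from the thing itself.
- env.recognise(camera, thing): "position" ([row, column] in pixels, amid what is visible of it).
- env.regions_of(camera, thing): "pixels" (384x512 bool, what is visible of it) and "position" ([row, column] in pixels, amid what is visible of it).
- env.place_of(camera, thing): "position" ([row, column] in pixels: a listed point, or the origin of a listed thing).
The state is a dict: "time_s": time; "q": joint angles; "qvel": joint speeds; "joint_efforts": joint torques, N m; "eef_pos": TCP position; "tcp_rot": TCP orientation; "force": force on the tool from outside, world axes, zero at the start; "wrist_torque": the same for the moment, N m; "opening": opening from 0.0 (shut) to 1.0 (fully open).
Only numpy, scipy, OpenCV 4.12 (cv2) and the standard library are available. Lean on these libraries where they do the work, as an engineer would, in place of code of your own. Each camera call takes 0.05 s, during which the arm holds its last target. There are 200 camera calls.

## Working session

There is one attempt and no reset: what is moved stays moved. The work goes in short steps, Python scripts to look and compute and a tool call to move; the robot and the scene stay as the last step left them, time stands still between calls to the robot, and variables do not carry over. Pictures are saved under pics/ and viewed, about 8 in all and at most 12, crops included, and the job is handed in when it is done.

Besides the shell and the picture viewer there is one more tool, called after "Emit:" as name(argument=value, ...) on one line, values as JSON. carry_out: Moves the arm, as the interface text tells. Shifts and turns lie within -1 to 1; 1 stands for 0.5 m of shift or 60 degrees of turn. Its arguments: {"type":"object","properties":{"moves":{"type":"array","items":{"type":"number"}},"squeeze":{"type":"number"}},"required":["moves"]}

```bash
mkdir -p pics; cat > h.py <<'E'
import numpy as np, cv2
from plant import env
from scipy.spatial.transform import Rotation as R
def ray(cam,px,T=None):
    p=env.camera_params(cam); T=p["world_from_camera"] if T is None else T
    T=np.array(T)
    u=cv2.undistortPoints(np.array([[[px[1],px[0]]]],float),np.array(p["K"]),np.array(p["distortion"])).ravel()
    d=T[:3,:3]@np.array([u[0],u[1],1]); return T[:3,3],d
def onz(cam,px,z,T=None):
    o,d=ray(cam,px,T); return o+d*(z-o[2])/d[2]
def proj(cam,P):
    p=env.camera_params(cam);T=np.linalg.inv(np.array(p["world_from_camera"]))
    r,_=cv2.Rodrigues(T[:3,:3]); x,_=cv2.projectPoints(np.array(P,float).reshape(-1,3),r,T[:3,3],np.array(p["K"]),np.array(p["distortion"]))
    return x.reshape(-1,2)[:,::-1]
def save(cam,name,img=None):
    im=env.grab_frame(cam); cv2.imwrite("pics/"+name,im[:,:,::-1]); return im
E
python3 - <<'E'
from h import *
np.set_printoptions(precision=4,suppress=True)
a=save("scene","a.png");b=save("top","b.png")
cv2.imwrite("pics/ab.png",cv2.resize(np.vstack([a,b])[:,:,::-1],None,fx=.78,fy=.78))
for n in ["jig","bed_home","fork_seat","blank_top_center","bar_center","shelf_edge","sander","jaw","glue","pencils","bits","jar"]:
    for c in ["top","scene"]:
        z={"bed_home":.051,"fork_seat":.095,"blank_top_center":.063,"bar_center":.026,"shelf_edge":.17}.get(n,0)
        for d in env.place_of(c,n)[:2]: print(n,c,round(d["score"],2),np.round(d["position"]),onz(c,d["position"],z))
s=env.get_state();print(s["time_s"],s["eef_pos"],s["tcp_rot"],env.tip_extent)
for c in["top","scene","wrist"]: print(np.array(env.camera_params(c)["world_from_camera"]))
E
```

```text
jig top 0.65 [190. 251.] [0.556  0.0311 0.    ]
jig scene 0.95 [231. 270.] [0.5517 0.0414 0.    ]
bed_home top 0.56 [185. 279.] [ 0.5632 -0.0557  0.051 ]
bed_home scene 0.77 [207. 240.] [ 0.557  -0.0625  0.051 ]
fork_seat top 0.84 [183. 297.] [ 0.5625 -0.104   0.095 ]
fork_seat scene 0.63 [195. 228.] [ 0.5665 -0.099   0.095 ]
blank_top_center top 0.78 [190. 218.] [0.5416 0.1282 0.063 ]
blank_top_center top 0.52 [152. 127.] [0.6545 0.417  0.063 ]
blank_top_center scene 0.64 [230. 300.] [0.5496 0.1368 0.063 ]
bar_center top 0.94 [291. 363.] [ 0.2552 -0.3061  0.026 ]
bar_center top 0.71 [210. 373.] [ 0.4988 -0.3473  0.026 ]
bar_center scene 0.87 [167. 176.] [ 0.4962 -0.3695  0.026 ]
bar_center scene 0.62 [328. 384.] [0.692  0.4389 0.026 ]
shelf_edge top 0.96 [187. 187.] [0.5265 0.2023 0.17  ]
shelf_edge scene 0.96 [210. 329.] [0.5334 0.2016 0.17  ]
shelf_edge scene 0.19 [217. 151.] [ 0.7919 -0.1773  0.17  ]
sander top 0.92 [210. 137.] [0.4852 0.3905 0.    ]
sander scene 0.63 [267. 392.] [0.4879 0.4053 0.    ]Traceback (most recent call last):
  File "<stdin>", line 8, in <module>
ValueError: it knows: bar_center, bed_home, bits, blank_low_center, blank_mid_center, blank_top_center, fork_seat, glue, jar, jig, pencils, sander, shelf_edge
```

View pics/ab.png

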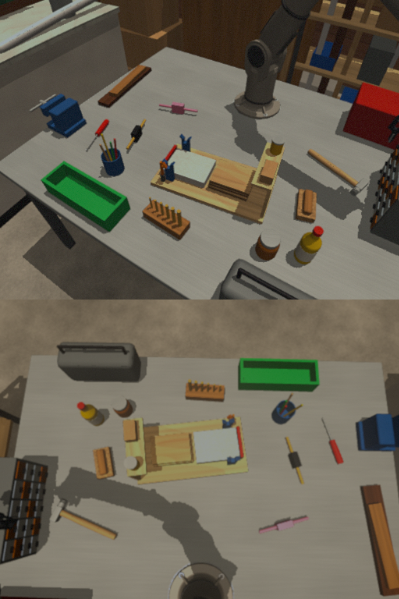

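```bash
python3 - <<'E'
from h import *
np.set_printoptions(precision=4,suppress=True)
s=env.get_state();print(s["time_s"],s["eef_pos"],s["tcp_rot"],env.tip_extent,s["opening"],s["force"])
Rt=R.from_rotvec(s["tcp_rot"]).as_matrix();print(Rt)
for c in["top","scene","wrist"]: print(np.array(env.camera_params(c)["world_from_camera"]))
T=np.array(env.camera_params("wrist")["world_from_camera"]);print(Rt.T@T[:3,:3],Rt.T@(T[:3,3]-s["eef_pos"]),env.camera_params("wrist")["K"])
b=env.grab_frame("top")[120:300,150:440]
cv2.imwrite("pics/c.png",cv2.resize(b[:,:,::-1],(800,497),interpolation=cv2.INTER_CUBIC))
E
```

```text
0.8 [0.2911 0.609  0.2453] [-0.6946 -3.0638 -0.    ] 0.014 0.9991036540625753 [-0.0833  0.4117 -0.1985]
[[-0.9022  0.4313 -0.    ]
 [ 0.4313  0.9022  0.    ]
 [ 0.      0.     -1.    ]]
[[ 0.0227 -0.9771  0.2116  0.3305]
 [-0.9997 -0.0223  0.0044  0.0067]
 [ 0.0004 -0.2116 -0.9774  1.106 ]
 [ 0.      0.      0.      1.    ]]
[[-0.5097  0.6155 -0.6012  1.1722]
 [ 0.8603  0.373  -0.3475  0.3629]
 [ 0.0104 -0.6943 -0.7196  0.8809]
 [ 0.      0.      0.      1.    ]]
[[ 0.431   0.8664  0.252   0.2273]
 [ 0.9023 -0.414  -0.1201  0.6391]
 [ 0.0003  0.2791 -0.9603  0.375 ]
 [ 0.      0.      0.      1.    ]]
[[ 0.0002 -0.9603 -0.2791]
 [ 1.      0.0002  0.0003]
 [-0.0003 -0.2791  0.9603]] [ 0.0705 -0.0004 -0.1297] [[303.5443   0.     256.7072]
 [  0.     303.5443 191.8062]
 [  0.       0.       1.    ]]
```

View pics/c.png

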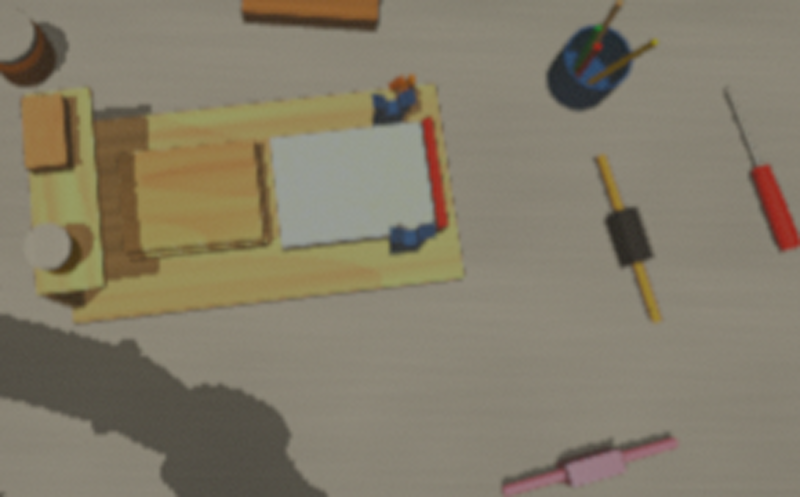

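```bash
cat >> h.py <<'E'
def mv(P,Rm,P0=None,R0=None):
    s=env.get_state()
    P0=np.array(s["eef_pos"]) if P0 is None else P0
    R0=R.from_rotvec(s["tcp_rot"]).as_matrix() if R0 is None else R0
    d=R0.T@(np.array(P)-P0); w=R.from_matrix(R0.T@Rm).as_rotvec()
    print("move",np.round(d/.5,4).tolist(),np.round(w/np.radians(60),4).tolist(),"rows",round(np.linalg.norm(d)/.0625,1),round(np.degrees(np.linalg.norm(w))/10.7,1))
def down(h): # tool x heading h deg, pointing down
    c,s=np.cos(np.radians(h)),np.sin(np.radians(h))
    return np.array([[c,s,0],[s,-c,0],[0,0,-1]])
E
python3 - <<'E'
from h import *
Rm=down(96.5); P1=np.array([.42,.33,.34])
mv(P1,Rm); mv([.55,.04,.33],Rm,P1,Rm)
E
```

```text
move [-0.4734, -0.3923, -0.1894] [0.0001, -0.0001, 0.9659] rows 5.1 5.4
move [-0.6057, 0.1927, 0.02] [0.0, 0.0, 0.0] rows 5.1 0.0
```

Emit:
carry_out(moves=[-0.4734, -0.3923, -0.1894, 0, 0, 0.966, 0, -0.4734, -0.3923, -0.1894, 0, 0, 0.966, 0, -0.4734, -0.3923, -0.1894, 0, 0, 0.966, 0, -0.4734, -0.3923, -0.1894, 0, 0, 0.966, 0, -0.4734, -0.3923, -0.1894, 0, 0, 0.966, 0])

```text
time_s: 1.48
eef_pos: [0.417, 0.3361, 0.3382]
tcp_rot: [-2.011, -2.413, -0.001]
force: [1.4, 0.2, 0.5]
opening: -0.002
```

```bash
python3 - <<'E'
from h import *
mv([.55,.04,.33],down(96.5)); print(env.get_state()["eef_pos"],env.get_state()["q"])
E
```

```text
move [-0.6305, 0.1549, 0.016] [0.0004, -0.0007, 0.0648] rows 5.2 0.4
[0.41696528 0.3360895  0.33816215] [-1.05024087  0.16396379  0.29389958  1.78655333 -0.05112939  1.19767545
 -0.56011483]
```

Emit:
carry_out(moves=[-0.63, 0.155, 0.016, 0, 0, 0.065, 0, -0.63, 0.155, 0.016, 0, 0, 0.065, 0, -0.63, 0.155, 0.016, 0, 0, 0.065, 0, -0.63, 0.155, 0.016, 0, 0, 0.065, 0, -0.63, 0.155, 0.016, 0, 0, 0.065, 0])

```text
time_s: 2.1
eef_pos: [0.5468, 0.0521, 0.33]
tcp_rot: [2.084, 2.35, 0.002]
force: [1.1, -0.5, 0.8]
opening: -0.001
```

Emit:
carry_out(moves=[0, 0, 0, 0, 0, 0, 0])

```text
time_s: 2.22
eef_pos: [0.5474, 0.0477, 0.33]
tcp_rot: [2.095, 2.338, -0.001]
force: [0.4, 0.8, 0.1]
opening: 0.002
```

```bash
python3 - <<'E'
from h import *
s=env.get_state();print(s["time_s"],s["eef_pos"],s["tcp_rot"],s["q"])
T=env.camera_params("wrist")["world_from_camera"];np.save("T1.npy",T)
im=env.grab_frame("wrist");np.save("w1.npy",im)
for n,z in [("bed_home",.051),("fork_seat",.095),("blank_top_center",.063),("shelf_edge",.17)]:
    for d in env.place_of("wrist",n)[:1]: print(n,d["score"],d["position"],onz("wrist",d["position"],z))
cv2.imwrite("pics/d.png",cv2.resize(im[:,:,::-1],(800,600),interpolation=cv2.INTER_CUBIC))
Rt=R.from_rotvec(s["tcp_rot"]).as_matrix()
for e in(0,.014,.027): print(e,proj("wrist",s["eef_pos"]+Rt@[0,0,e])*800/512)
E
```

```text
2.225 [0.54739153 0.0476684  0.32998466] [ 2.09488670e+00  2.33800090e+00 -1.08711175e-03] [-0.64593572  0.20571836  0.52767963  1.78009724 -0.10886597  1.18418046
  0.02318289]
0 [[427.78347914 402.43942186]]
0.014 [[405.50113278 402.3788261 ]]
0.027 [[387.92486864 402.33100332]]
```

View pics/d.png

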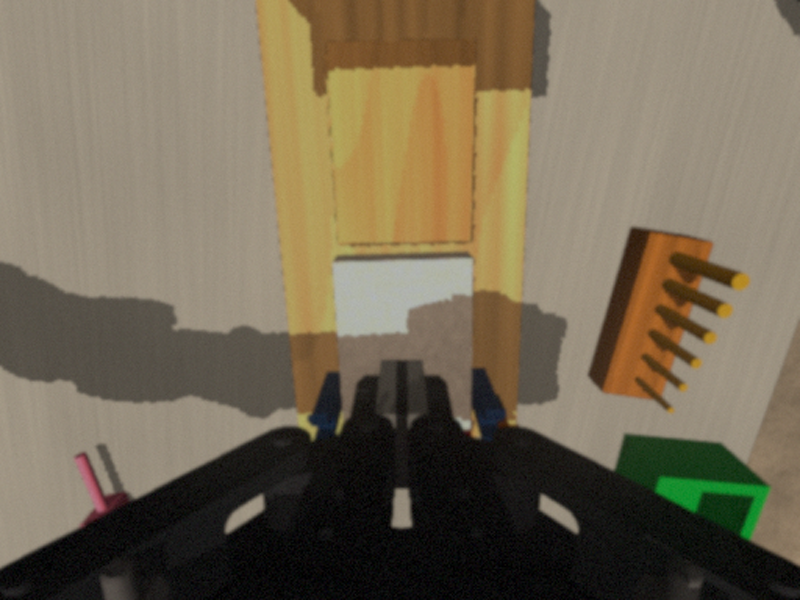

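```bash
python3 - <<'E'
from h import *
np.set_printoptions(precision=4,suppress=True)
T=np.load("T1.npy");k=512/800
f=lambda u,v,z:onz("wrist",(v*k,u*k),z,T)
for n,u,v,z in [("bedL",334,258,.051),("bedR",473,255,.051),("bl fl",336,244,.072),("bl fr",472,241,.072),("bl bl",328,40,.072),("bl br",476,38,.072),("baseL bot",298,410,.018),("baseR bot",517,410,.018),("baseL top",262,40,.018),("baseR top",528,150,.018)]: print(n,f(u,v,z))
s=env.get_state();Rt=R.from_rotvec(s["tcp_rot"]).as_matrix()
for e in(.014,.027):
  for x in (-.011,.011): print(e,x,proj("wrist",s["eef_pos"]+Rt@[x,0,e])*800/512)
im=np.load("w1.npy")[10:180,180:330]
cv2.imwrite("pics/e.png",cv2.resize(im[:,:,::-1],None,fx=3.5,fy=3.5,interpolation=cv2.INTER_CUBIC))
E
```

```text
bedL [0.4907 0.0304 0.051 ]
bedR [0.6112 0.0463 0.051 ]
bl fl [0.494  0.0468 0.072 ]
bl fr [0.605  0.0615 0.072 ]
bl bl [0.4773 0.197  0.072 ]
bl br [0.5853 0.2103 0.072 ]
baseL bot [ 0.4607 -0.1413  0.018 ]
baseR bot [ 0.6875 -0.1165  0.018 ]
baseL top [0.4136 0.2021 0.018 ]
baseR top [0.6513 0.1396 0.018 ]
0.014 -0.011 [[411.994  400.6031]]
0.014 0.011 [[351.6694 400.5945]]
0.027 -0.011 [[393.9825 400.6372]]
0.027 0.011 [[337.4894 400.6306]]
```

View pics/e.png

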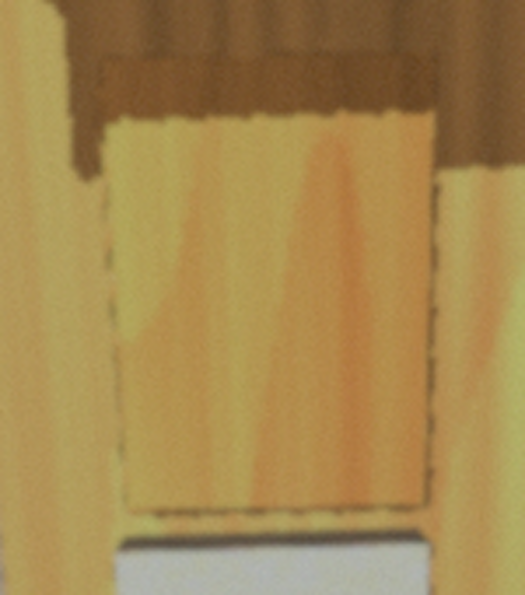

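```bash
cat >> h.py <<'E'
O=np.array([.551,.039,0]);YAW=7.6
ux=np.array([np.cos(np.radians(YAW)),np.sin(np.radians(YAW)),0]);uy=np.array([-ux[1],ux[0],0]);uz=np.array([0,0,1.])
J=lambda x,y,z:O+ux*x+uy*y+uz*z
def toj(P): d=np.array(P)-O; return np.round([d@ux,d@uy,d[2]],4)
def lean(a):
    a=np.radians(a);z=uy*np.sin(a)-uz*np.cos(a);x=uy*np.cos(a)+uz*np.sin(a)
    return np.c_[x,np.cross(z,x),z]
def corner(x,y,h,a): # TCP for lower finger corner
    M=lean(a); return J(x,y,h)-.014*M[:,2]+.011*M[:,0]
E
python3 - <<'E'
from h import *
M=lean(45);A=corner(.001,.101,.145,45);B=corner(.001,.186,.060,45)
mv(A,M); mv(B,M,A,M); mv(B-.170*uy,M,B,M)
E
```

```text
move [0.163, 0.0063, 0.3337] [0.0036, 0.7493, -0.0093] rows 3.0 4.2
move [0.0, -0.0, 0.2404] [0.0, 0.0, 0.0] rows 1.9 0.0
move [-0.2404, 0.0, -0.2404] [0.0, 0.0, 0.0] rows 2.7 0.0
```

Emit:
carry_out(moves=[0.05, 0.006, 0.1, 0.0036, 0.25, -0.009, 0, 0.1, 0.006, 0.2, 0.0036, 0.5, -0.009, 0, 0.163, 0.006, 0.334, 0.0036, 0.749, -0.009, 0, 0.163, 0.006, 0.334, 0.0036, 0.749, -0.009, 0, 0.163, 0.006, 0.334, 0.0036, 0.749, -0.009, 0])

```text
time_s: 3.1
eef_pos: [0.5384, 0.134, 0.1602]
tcp_rot: [-1.632, -1.849, -0.669]
force: [0.3, -0.1, -0.1]
opening: -0.003
```

Emit:
carry_out(moves=[0, 0, 0, 0, 0, 0, 0])

```text
time_s: 3.22
eef_pos: [0.5399, 0.1355, 0.1631]
tcp_rot: [-1.63, -1.857, -0.672]
force: [0.4, 0.4, -0.2]
opening: 0.0
```

```bash
python3 - <<'E'
from h import *
s=env.get_state();print(toj(s["eef_pos"]),s["q"],s["force"])
M=lean(45);B=corner(.001,.186,.060,45)
mv(corner(.001,.101,.145,45),M);mv(B,M)
im=env.grab_frame("wrist");cv2.imwrite("pics/f.png",im[:,:,::-1])
E
```

```text
[0.0018 0.0971 0.1631] [-0.16285018  0.54688449  0.26069579  1.94565266 -1.01818972  1.16148434
  0.87964095] [ 0.39120637  0.36418915 -0.19317072]
move [0.0019, -0.0016, 0.0032] [0.0019, 0.0031, -0.0013] rows 0.0 0.0
move [0.0026, -0.002, 0.2436] [0.0019, 0.0031, -0.0013] rows 1.9 0.0
```

View pics/f.png

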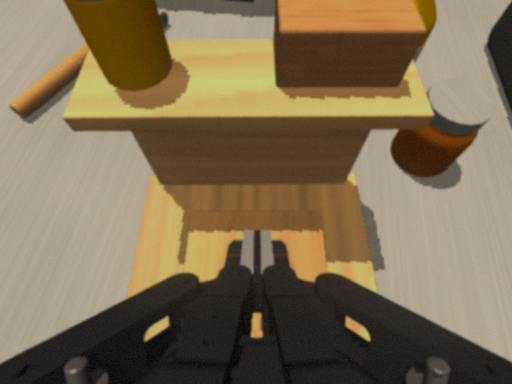

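```bash
python3 - <<'E'
from h import *
for n,u,v,z in [("farL",190,210,.072),("farR",323,209,.072),("shelfL",66,130,.17),("shelfR",430,123,.17),("panelL",160,183,.018),("panelR",350,183,.018)]: print(n,toj(onz("wrist",(v,u),z)))
E
```

```text
farL [-0.0543  0.167   0.072 ]
farR [0.0591 0.168  0.072 ]
shelfL [-0.1076  0.1718  0.17  ]
shelfR [0.1039 0.1772 0.17  ]
panelL [-0.1036  0.2252  0.018 ]
panelR [0.1054 0.2252 0.018 ]
```

Emit:
carry_out(moves=[0.0026, -0.002, 0.08, 0.002, 0.003, -0.001, 0, 0.0026, -0.002, 0.16, 0.002, 0.003, -0.001, 0, 0.0026, -0.002, 0.22, 0.002, 0.003, -0.001, 0, 0.0026, -0.002, 0.2436, 0.002, 0.003, -0.001, 0, 0.0026, -0.002, 0.2436, 0.002, 0.003, -0.001, 0])

```text
time_s: 3.9
eef_pos: [0.5274, 0.2224, 0.0784]
tcp_rot: [-1.622, -1.857, -0.675]
force: [-1.0, -1.4, 1.3]
opening: -0.002
```

```bash
python3 - <<'E'
from h import *
s=env.get_state();print(toj(s["eef_pos"]),s["force"])
M=lean(45);
mv(corner(.001,.186,.060,45),M);mv(corner(.001,.136,.060,45),M)
E
```

```text
[0.0009 0.1849 0.0784] [-1.00770906 -1.39202498  1.34029322]
move [-0.0024, 0.0002, -0.0005] [-0.0003, -0.0016, 0.0017] rows 0.0 0.0
move [-0.073, 0.0, -0.0713] [-0.0003, -0.0016, 0.0017] rows 0.8 0.0
```

Emit:
carry_out(moves=[-0.0142, 0, -0.0142, 0, 0, 0, 0, -0.0283, 0, -0.0283, 0, 0, 0, 0, -0.0424, 0, -0.0424, 0, 0, 0, 0, -0.0566, 0, -0.0566, 0, 0, 0, 0, -0.0707, 0, -0.0707, 0, 0, 0, 0])

```text
time_s: 4.53
eef_pos: [0.5341, 0.172, 0.0783]
tcp_rot: [-1.623, -1.852, -0.677]
force: [-1.6, 5.2, 5.8]
opening: 0.003
```

```bash
python3 - <<'E'
from h import *
s=env.get_state();print(toj(s["eef_pos"]),s["force"])
im=env.grab_frame("top")[140:280,150:330]
cv2.imwrite("pics/g.png",cv2.resize(im[:,:,::-1],None,fx=4,fy=4,interpolation=cv2.INTER_CUBIC))
mv(corner(.001,.136,.060,45),lean(45))
E
```

```text
[0.0008 0.1341 0.0783] [-1.62899777  5.19315153  5.76059932]
move [0.0011, -0.0001, 0.0027] [0.0014, -0.004, -0.0013] rows 0.0 0.0
```

View pics/g.png

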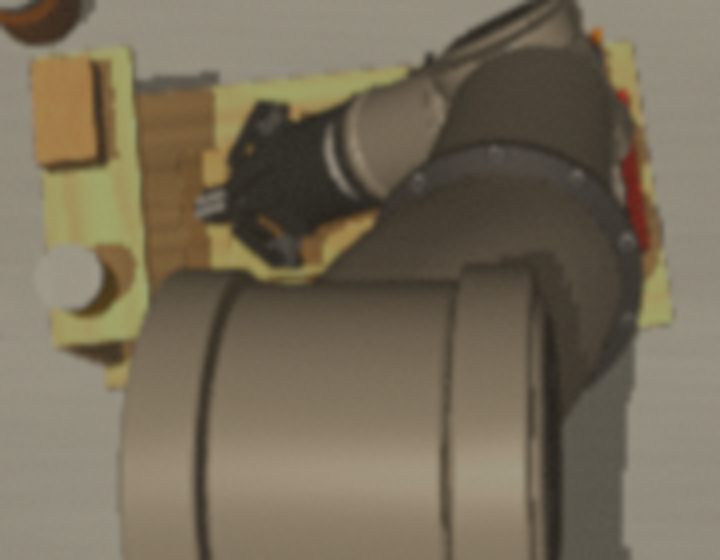

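```bash
python3 - <<'E'
from h import *
mv(corner(.001,.142,.060,45),lean(45));mv(corner(.001,.142,.060,35),lean(35));mv(corner(.001,.142,.060,25),lean(25))
B=corner(.001,.142,.060,25);mv(B-.1*uy,lean(25),B,lean(25))
E
```

```text
move [0.0095, -0.0001, 0.0112] [0.0014, -0.004, -0.0013] rows 0.1 0.0
move [0.014, -0.0001, 0.0155] [0.0013, -0.1707, -0.0014] rows 0.2 1.0
move [0.0177, -0.0001, 0.0205] [0.0012, -0.3373, -0.0016] rows 0.2 1.9
move [-0.1813, 0.0, -0.0845] [0.0, 0.0, 0.0] rows 1.6 0.0
```

Emit:
carry_out(moves=[0.0095, 0, 0.011, 0, 0, 0, 0, 0.014, 0, 0.0155, 0, -0.17, 0, 0, 0.0177, 0, 0.0205, 0, -0.337, 0, 0, 0.0177, 0, 0.0205, 0, -0.337, 0, 0])

```text
time_s: 5.08
eef_pos: [0.5316, 0.1895, 0.0773]
tcp_rot: [-1.827, -2.103, -0.406]
force: [0.3, 0.5, -0.3]
opening: 0.001
```

Emit:
carry_out(moves=[-0.025, 0, -0.0118, 0, 0, 0, 0, -0.061, 0, -0.0287, 0, 0, 0, 0, -0.097, 0, -0.0456, 0, 0, 0, 0, -0.133, 0, -0.0625, 0, 0, 0, 0, -0.163, 0, -0.076, 0, 0, 0, 0])

```text
time_s: 5.7
eef_pos: [0.5442, 0.0941, 0.0766]
tcp_rot: [-1.838, -2.093, -0.406]
force: [-0.2, 2.4, 2.2]
opening: -0.002
```

```bash
python3 - <<'E'
from h import *
s=env.get_state();print(toj(s["eef_pos"]),s["force"])
mv(corner(.001,.052,.060,25),lean(25))
M=lean(5);mv(corner(.001,.060,.060,5),M)
B=corner(.001,.060,.060,5);mv(B-.082*uy,M,B,M)
im=env.grab_frame("wrist");cv2.imwrite("pics/i.png",im[:,:,::-1])
E
```

```text
[0.0006 0.0555 0.0766] [-0.24644715  2.36256875  2.22885636]
move [0.0016, 0.0009, -0.0009] [0.0006, 0.0008, -0.0027] rows 0.0 0.0
move [0.0244, 0.0008, 0.015] [0.0001, -0.3325, -0.0028] rows 0.2 1.9
move [-0.1634, -0.0, -0.0143] [0.0, 0.0, 0.0] rows 1.3 0.0
```

View pics/i.png

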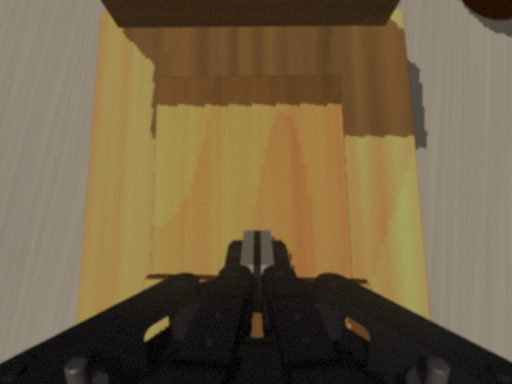

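Emit:
carry_out(moves=[0.012, 0, 0.006, 0, 0, 0, 0, 0.019, 0, 0.011, 0, -0.17, 0, 0, 0.0244, 0, 0.015, 0, -0.3325, -0.002, 0, 0.0244, 0, 0.015, 0, -0.3325, -0.002, 0])

```text
time_s: 6.25
eef_pos: [0.5407, 0.1181, 0.0743]
tcp_rot: [-2.008, -2.328, -0.088]
force: [0.6, 0.3, -0.6]
opening: -0.0
```

Emit:
carry_out(moves=[-0.02, 0, -0.0018, 0, 0, 0, 0, -0.05, 0, -0.0044, 0, 0, 0, 0, -0.08, 0, -0.007, 0, 0, 0, 0, -0.11, 0, -0.0096, 0, 0, 0, 0, -0.135, 0, -0.0118, 0, 0, 0, 0])

```text
time_s: 6.88
eef_pos: [0.5512, 0.0409, 0.0748]
tcp_rot: [-2.027, -2.313, -0.088]
force: [-0.1, 1.4, 0.5]
opening: 0.003
```

```bash
python3 - <<'E'
from h import *
s=env.get_state();print(toj(s["eef_pos"]),s["force"])
mv(corner(.001,-.010,.060,5),lean(5));mv(corner(.001,-.019,.060,5),lean(5))
E
```

```text
[0.0004 0.0019 0.0748] [-0.05600049  1.38639791  0.5222471 ]
move [-0.0043, 0.0011, -0.0006] [0.0, 0.0006, -0.0011] rows 0.0 0.0
move [-0.0222, 0.0012, -0.0021] [0.0, 0.0006, -0.0011] rows 0.2 0.0
```

Emit:
carry_out(moves=[-0.006, 0, -0.0005, 0, 0, 0, 0, -0.012, 0, -0.001, 0, 0, 0, 0, -0.017, 0, -0.0015, 0, 0, 0, 0, -0.022, 0, -0.002, 0, 0, 0, 0])

```text
time_s: 7.38
eef_pos: [0.5525, 0.0324, 0.0748]
tcp_rot: [-2.023, -2.316, -0.088]
force: [0.1, 1.6, 0.5]
opening: 0.005
```

Emit:
carry_out(moves=[-0.002, 0, 0, 0, 0, 0, 0, -0.004, 0, 0, 0, 0, 0, 0])

```text
time_s: 7.62
eef_pos: [0.5528, 0.0304, 0.0747]
tcp_rot: [-2.024, -2.315, -0.088]
force: [-0.2, 1.9, 2.7]
opening: -0.002
```

```bash
python3 - <<'E'
from h import *
s=env.get_state();print(toj(s["eef_pos"]),s["force"])
mv(corner(.001,-.019,.060,5),lean(5))
E
```

```text
[ 0.0007 -0.0088  0.0747] [-0.19315213  1.91994947  2.71865379]
move [-0.0009, 0.0007, -0.0004] [-0.0001, 0.0003, 0.0013] rows 0.0 0.0
```

Not yet stopped; creep on until the stop is felt.

Emit:
carry_out(moves=[-0.003, 0, 0, 0, 0, 0, 0, -0.006, 0, 0, 0, 0, 0, 0])

```text
time_s: 7.88
eef_pos: [0.5532, 0.0282, 0.0746]
tcp_rot: [-2.023, -2.314, -0.089]
force: [-1.9, 7.9, 6.1]
opening: -0.001
```

Emit:
carry_out(moves=[-0.003, 0, 0, 0, 0, 0, 0, -0.006, 0, 0, 0, 0, 0, 0])

```text
time_s: 8.12
eef_pos: [0.5532, 0.028, 0.0746]
tcp_rot: [-2.018, -2.314, -0.092]
force: [-4.5, 13.1, 11.0]
opening: 0.0
```

```bash
python3 - <<'E'
from h import *
s=env.get_state();print(toj(s["eef_pos"]),s["force"])
a=env.grab_frame("wrist");b=env.grab_frame("top")[150:270,190:340]; b=cv2.resize(b,(512,410),interpolation=cv2.INTER_CUBIC)
cv2.imwrite("pics/k.png",cv2.resize(np.hstack([a,b[:384]])[:,:,::-1],None,fx=.78,fy=.78))
E
```

```text
[ 0.0008 -0.0112  0.0746] [-4.54234438 13.14781588 10.98736551]
```

View pics/k.png

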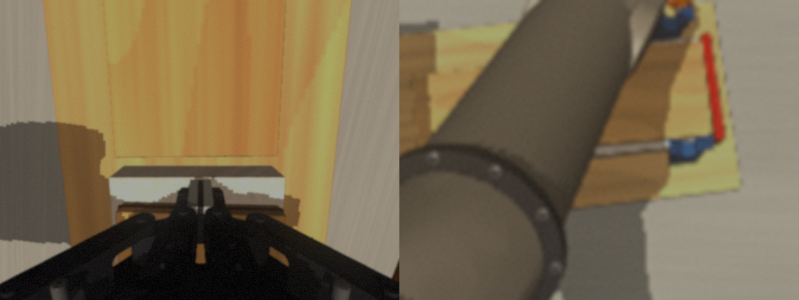

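```bash
python3 - <<'E'
from h import *
f=lambda u,v,z:onz("top",(120+v/2.759,150+u/2.759),z)
a=f(657,320,.026);b=f(601,156,.026);c=f(629,237,.05);print(a,b,(a+b)/2,c,"heading",np.degrees(np.arctan2(*(b-a)[1::-1])),"tin",f(590,65,.165),f(590,75,0.1))
M=lean(5);s=env.get_state();P=s["eef_pos"]
m=(a+b)/2; h=np.degrees(np.arctan2(*(b-a)[1::-1])); D=down(h)
U=J(0,.02,.20);mv(J(0,.010,.075),M);mv(U,M)
Hh=np.array([m[0],m[1],.26])-D[:,0]*.05; mv(Hh,D,U,M); mv(U+(Hh-U)/2,D,U,M)
E
```

```text
[ 0.41842761 -0.38951974  0.026     ] [ 0.60330612 -0.3355204   0.026     ] [ 0.51086686 -0.36252007  0.026     ] [ 0.50639647 -0.35477702  0.05      ] heading 16.282035797780182 tin [ 0.6631781  -0.28447918  0.165     ] [ 0.67476027 -0.30411234  0.1       ]
move [0.0422, -0.0013, 0.003] [-0.0013, -0.0047, 0.0036] rows 0.3 0.0
move [0.0851, -0.0015, -0.2441] [-0.0013, -0.0047, 0.0036] rows 2.1 0.0
move [-0.8268, -0.2846, -0.1928] [-0.0591, -0.0688, 1.3544] rows 7.2 7.6
move [-0.4134, -0.1423, -0.0964] [-0.0591, -0.0688, 1.3544] rows 3.6 7.6
```

Emit:
carry_out(moves=[0.02, 0, 0, 0, 0, 0, 0, 0.0422, 0, 0.003, 0, 0, 0, 0, 0.085, 0, -0.12, 0, 0, 0, 0, 0.085, 0, -0.244, 0, 0, 0, 0.5, 0.085, 0, -0.244, 0, 0, 0, 1])

```text
time_s: 8.85
eef_pos: [0.5522, 0.0549, 0.2036]
tcp_rot: [-2.029, -2.318, -0.097]
force: [0.1, 0.5, 0.1]
opening: 0.418
```

Emit:
carry_out(moves=[-0.12, -0.04, -0.06, -0.01, -0.01, 0.18, 1, -0.24, -0.08, -0.09, -0.02, -0.03, 0.36, 1, -0.36, -0.12, -0.12, -0.03, -0.05, 0.54, 1, -0.48, -0.16, -0.14, -0.04, -0.06, 0.71, 1, -0.59, -0.2, -0.15, -0.05, -0.07, 0.88, 1])

```text
time_s: 9.48
eef_pos: [0.4916, -0.2472, 0.2481]
tcp_rot: [2.905, 1.187, 0.02]
force: [0.2, -0.1, 1.1]
opening: 1.0
```

```bash
python3 - <<'E'
from h import *
s=env.get_state();print(toj(s["eef_pos"]),s["eef_pos"],s["q"],s["force"])
D=down(16.3);mv(np.array([.51,-.36,.26])-D[:,0]*.05,D)
E
```

```text
[-0.0968 -0.2759  0.2481] [ 0.49156406 -0.24722576  0.24808115] [-0.44253532  0.41509328  1.04725108  1.90746431 -0.42507978  1.04740556
 -0.01068535] [ 0.15746054 -0.063032    1.11236535]
move [-0.2196, 0.1398, -0.025] [0.0052, -0.0119, 0.4694] rows 2.1 2.6
```

Emit:
carry_out(moves=[-0.2196, 0.14, -0.025, 0.005, -0.012, 0.469, 1, -0.2196, 0.14, -0.025, 0.005, -0.012, 0.469, 1, -0.2196, 0.14, -0.025, 0.005, -0.012, 0.469, 1, -0.2196, 0.14, -0.025, 0.005, -0.012, 0.469, 1])

```text
time_s: 9.98
eef_pos: [0.4625, -0.3734, 0.2591]
tcp_rot: [-3.109, -0.452, 0.003]
force: [0.1, 0.1, -0.5]
opening: 1.0
```

```bash
python3 - <<'E'
from h import *
s=env.get_state();print(s["eef_pos"],s["q"],s["force"])
im=env.grab_frame("wrist")
for d in env.place_of("wrist","bar_center")[:2]: print(d["score"],d["position"],onz("wrist",d["position"],.026))
hsv=cv2.cvtColor(im,cv2.COLOR_RGB2HSV)
cv2.imwrite("pics/m.png",cv2.resize(im[:,:,::-1],(800,600),interpolation=cv2.INTER_CUBIC))
E
```

```text
[ 0.46253798 -0.37340809  0.25912543] [-0.20708676  0.55401759  1.12535013  1.78641333 -0.54345192  1.15659048
 -0.19032803] [ 0.1403639   0.0792371  -0.48652042]
0.84 [121.3, 256.2] [ 0.51236275 -0.35641091  0.026     ]
0.76 [291.3, 167.9] [ 0.25806623 -0.30598104  0.026     ]
```

View pics/m.png

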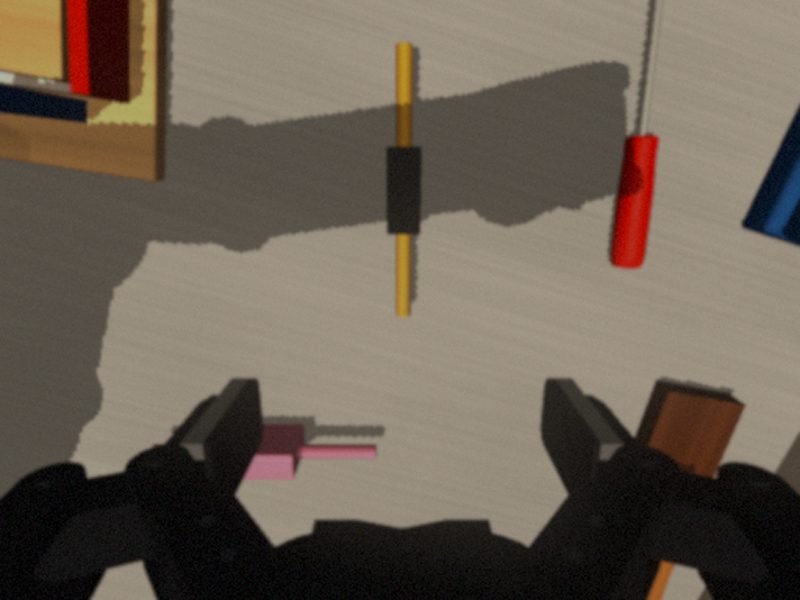

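```bash
python3 - <<'E'
from h import *
k=512/800;f=lambda u,v,z:onz("wrist",(v*k,u*k),z)
a=f(403,315,.030);b=f(404,44,.030);print(a,b,(a+b)/2,np.linalg.norm(b-a));h=np.degrees(np.arctan2(*(b-a)[1::-1]));print(h)
c=[f(u,v,.05) for u,v in[(387,148),(420,148),(387,233),(420,233)]];print(np.mean(c,0),np.linalg.norm(c[0]-c[2]),np.linalg.norm(c[0]-c[1]))
D=down(h);m=(a+b)/2
A=np.array([m[0],m[1],.10]);mv(A,D);A[2]=.031;mv(A,D)
E
```

```text
[ 0.41994043 -0.38659809  0.03      ] [ 0.60619863 -0.33068705  0.03      ] [ 0.51306953 -0.35864257  0.03      ] 0.1944689221498136
16.708720143875823
[ 0.51300556 -0.35862526  0.05      ] 0.057981584667247565 0.02248313163313811
move [0.1023, 0.0042, 0.3185] [-0.0015, 0.0007, 0.0022] rows 2.7 0.0
move [0.1024, 0.0044, 0.4565] [-0.0015, 0.0007, 0.0022] rows 3.7 0.0
```

Emit:
carry_out(moves=[0.1024, 0.0044, 0.1, -0.0015, 0.0007, 0.002, 1, 0.1024, 0.0044, 0.22, -0.0015, 0.0007, 0.002, 1, 0.1024, 0.0044, 0.34, -0.0015, 0.0007, 0.002, 1, 0.1024, 0.0044, 0.43, -0.0015, 0.0007, 0.002, 1, 0.1024, 0.0044, 0.4565, -0.0015, 0.0007, 0.002, 1])

```text
time_s: 10.7
eef_pos: [0.5125, -0.3571, 0.0291]
tcp_rot: [-3.105, -0.456, 0.003]
force: [0.8, -0.1, -0.0]
opening: 1.003
```

Emit:
carry_out(moves=[0, 0, 0, 0, 0, 0, 1, 0, 0, 0, 0, 0, 0, 0, 0, 0, 0, 0, 0, 0, 0, 0, 0, 0, 0, 0, 0, 0, 0, 0, 0, 0, 0, 0, 0], squeeze=60)

```text
time_s: 11.32
eef_pos: [0.5137, -0.3603, 0.0329]
tcp_rot: [3.107, 0.451, 0.004]
force: [-0.5, 1.8, 5.3]
opening: 0.272
```

Emit:
carry_out(moves=[0, 0, 0, 0, 0, 0, 0, 0, 0, 0, 0, 0, 0, 0])

```text
time_s: 11.58
eef_pos: [0.5137, -0.3604, 0.0329]
tcp_rot: [3.108, 0.451, 0.004]
force: [-1.5, 1.1, 5.9]
opening: 0.274
```

```bash
python3 - <<'E'
from h import *
s=env.get_state();print(s["eef_pos"],s["q"],s["force"],s["opening"])
D0=R.from_rotvec(s["tcp_rot"]).as_matrix();print(np.degrees(np.arctan2(D0[1,0],D0[0,0])))
D=down(7.6);P=np.array(s["eef_pos"]);A=P+[0,0,.17];mv(A,D0)
F=J(0,-.135,.20);mv(F,D,A,D0)
E
```

```text
[ 0.51371951 -0.3603513   0.03285831] [-0.05064223  0.84547292  0.82680845  1.85575278 -0.84201425  0.83095458
 -0.06344274] [-1.54891816  1.05206771  5.87956153] 0.27405454133483476
16.52669703612813
move [0.0007, 0.0006, -0.34] [0.0, 0.0, 0.0] rows 2.7 0.0
move [0.2568, -0.4778, 0.0054] [0.0015, -0.0021, 0.1488] rows 4.3 0.8
```

Emit:
carry_out(moves=[0, 0, -0.05, 0, 0, 0, 0, 0, 0, -0.15, 0, 0, 0, 0, 0, 0, -0.25, 0, 0, 0, 0, 0, 0, -0.34, 0, 0, 0, 0])

```text
time_s: 12.08
eef_pos: [0.5126, -0.3602, 0.205]
tcp_rot: [3.108, 0.45, 0.003]
force: [1.5, -0.4, -1.4]
opening: 0.272
```

Emit:
carry_out(moves=[0.05, -0.1, 0, 0, 0, 0.03, 0, 0.11, -0.2, 0, 0, 0, 0.06, 0, 0.17, -0.31, 0, 0, 0, 0.1, 0, 0.225, -0.42, 0, 0, 0, 0.149, 0, 0.257, -0.478, 0, 0, 0, 0.149, 0])

```text
time_s: 12.7
eef_pos: [0.5686, -0.0902, 0.2025]
tcp_rot: [-3.134, -0.213, -0.002]
force: [-0.9, 0.1, -1.7]
opening: 0.267
```

Emit:
carry_out(moves=[0, 0, 0, 0, 0, 0, 0, 0, 0, 0, 0, 0, 0, 0])

```text
time_s: 12.95
eef_pos: [0.5678, -0.0951, 0.2027]
tcp_rot: [3.134, 0.206, 0.003]
force: [-1.2, 0.1, -1.6]
opening: 0.27
```

```bash
python3 - <<'E'
from h import *
s=env.get_state();print(s["eef_pos"],toj(s["eef_pos"]),s["q"],s["force"],s["opening"])
D=down(7.6)
for z in(.15,.125,.102): mv(J(0,-.135,z),D)
im=env.grab_frame("wrist");b=env.grab_frame("top")[150:270,190:340];b=cv2.resize(b,(480,384),interpolation=cv2.INTER_CUBIC)
cv2.imwrite("pics/n.png",cv2.resize(np.hstack([im,b])[:,:,::-1],None,fx=.8,fy=.8))
E
```

```text
[ 0.56782172 -0.09511615  0.20268139] [-0.0011 -0.1352  0.2027] [-0.7490742   0.63777192  1.16987386  1.89155681 -0.67225046  1.07504855
 -0.74259116] [-1.19885763  0.11893719 -1.5645742 ] 0.2700299294447484
move [0.002, -0.0005, 0.1054] [0.0013, -0.0016, -0.0012] rows 0.8 0.0
move [0.0019, -0.0005, 0.1554] [0.0013, -0.0016, -0.0012] rows 1.2 0.0
move [0.0018, -0.0006, 0.2014] [0.0013, -0.0016, -0.0012] rows 1.6 0.0
```

View pics/n.png

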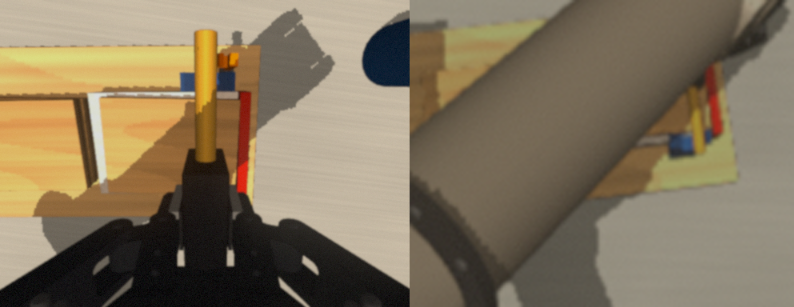

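```bash
python3 - <<'E'
from h import *
for n,u,v,z in [("forkL",181,83,.12),("forkR",236,83,.12),("fork mid lower",208,90,.12),("stop top",239,93,.066),("stop bot",236,190,.066),("blank far top",75,97,.069),("blank far bot",92,187,.069),("bed far top",89,95,.051),("bed bot",104,190,.051)]: print(n,toj(onz("wrist",(v/.8,u/.8),z)))
E
python3 - <<'E'
import cv2
im=cv2.imread("pics/n.png")[20:220,60:280]
cv2.imwrite("pics/o.png",cv2.resize(im,None,fx=3,fy=3,interpolation=cv2.INTER_CUBIC))
E
```

```text
forkL [ 0.0699 -0.1162  0.12  ]
forkR [ 0.0698 -0.1624  0.12  ]
fork mid lower [ 0.0641 -0.1389  0.12  ]
stop top [ 0.0596 -0.1726  0.066 ]
stop bot [-0.0529 -0.173   0.066 ]
blank far top [0.0562 0.0015 0.069 ]
blank far bot [-0.0472 -0.003   0.069 ]
bed far top [ 0.0574 -0.0053  0.051 ]
bed bot [-0.0593 -0.0085  0.051 ]
```

View pics/o.png

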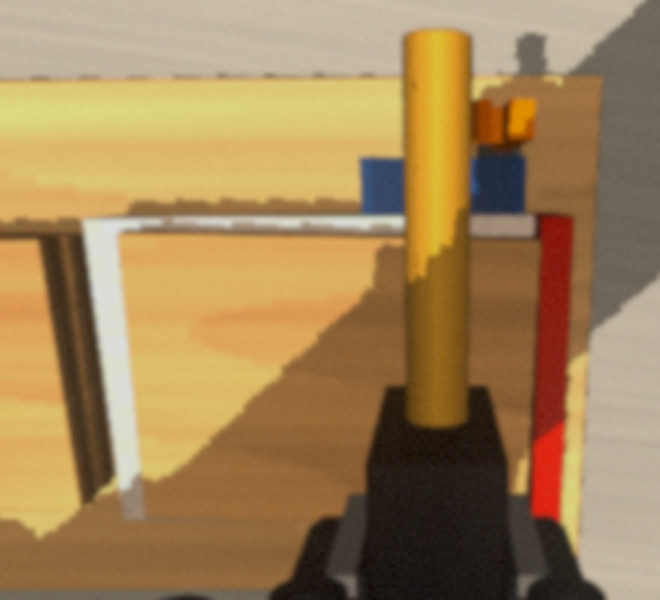

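Emit:
carry_out(moves=[0.002, 0.0036, 0.05, 0, 0, 0, 0, 0.002, 0.0036, 0.1, 0, 0, 0, 0, 0.002, 0.0036, 0.135, 0, 0, 0, 0, 0.002, 0.0036, 0.135, 0, 0, 0, 0])

```text
time_s: 13.55
eef_pos: [0.5687, -0.0966, 0.1336]
tcp_rot: [3.134, 0.205, -0.001]
force: [0.3, 0.1, -1.6]
opening: 0.273
```

```bash
python3 - <<'E'
from h import *
s=env.get_state();print(toj(s["eef_pos"]),s["force"],s["wrist_torque"],s["opening"])
D=down(7.6)
for z in(.120,.102): mv(J(0,-.137,z),D)
E
```

```text
[-0.0004 -0.1367  0.1336] [ 0.34282419  0.06296682 -1.62129354] [0.02922361 0.01014657 0.00274921] 0.27273275686158327
move [0.0008, 0.0005, 0.0271] [0.0006, 0.0008, -0.0017] rows 0.2 0.0
move [0.0009, 0.0005, 0.0631] [0.0006, 0.0008, -0.0017] rows 0.5 0.0
```

Emit:
carry_out(moves=[0.001, 0.0005, 0.01, 0, 0, 0, 0, 0.001, 0.0005, 0.02, 0, 0, 0, 0, 0.001, 0.0005, 0.03, 0, 0, 0, 0, 0.001, 0.0005, 0.04, 0, 0, 0, 0])

```text
time_s: 14.05
eef_pos: [0.571, -0.0956, 0.1148]
tcp_rot: [3.134, 0.209, 0.005]
force: [0.7, 1.5, 0.2]
opening: 0.269
```

```bash
python3 - <<'E'
from h import *
s=env.get_state();print(toj(s["eef_pos"]),s["force"],s["wrist_torque"],s["opening"])
mv(J(0,-.137,.102),down(7.6))
E
```

```text
[ 0.0021 -0.1361  0.1148] [0.71407229 1.51053563 0.19285569] [ 0.42316874 -0.27056316  0.12945829] 0.26897134325649613
move [-0.0042, 0.0018, 0.0256] [0.0003, -0.0029, 0.0006] rows 0.2 0.0
```

Emit:
carry_out(moves=[0, 0, 0.008, 0, 0, 0, 0, 0, 0, 0.016, 0, 0, 0, 0, 0, 0, 0.022, 0, 0, 0, 0, 0, 0, 0.027, 0, 0, 0, 0, 0, 0, 0.027, 0, 0, 0, 0])

```text
time_s: 14.68
eef_pos: [0.57, -0.0964, 0.1018]
tcp_rot: [-3.135, -0.207, -0.002]
force: [-4.1, 2.4, 10.1]
opening: 0.268
```

```bash
python3 - <<'E'
from h import *
s=env.get_state();print(toj(s["eef_pos"]),s["force"],s["wrist_torque"],s["opening"])
mv(J(0,-.137,.102),down(7.6))
E
```

```text
[ 0.001  -0.1368  0.1018] [-4.13264867  2.40203562 10.13679751] [ 0.56203104  1.0884961  -0.05643009] 0.26821280943839115
move [-0.0019, 0.0005, -0.0004] [-0.0, -0.0012, -0.0009] rows 0.0 0.0
```

Emit:
carry_out(moves=[0, 0, 0.003, 0, 0, 0, 0, 0, 0, 0.003, 0, 0, 0, 0])

```text
time_s: 14.92
eef_pos: [0.5702, -0.0965, 0.1017]
tcp_rot: [-3.133, -0.207, -0.003]
force: [-6.8, 5.9, 23.8]
opening: 0.272
```

```bash
python3 - <<'E'
from h import *
s=env.get_state();print(toj(s["eef_pos"]),s["force"],s["wrist_torque"],s["opening"])
a=env.grab_frame("wrist");b=env.grab_frame("scene")[140:260,180:310];b=cv2.resize(b,(416,384),interpolation=cv2.INTER_CUBIC)
cv2.imwrite("pics/p.png",cv2.resize(np.hstack([a,b])[:,:,::-1],None,fx=.86,fy=.86))
E
```

```text
[ 0.0011 -0.1368  0.1017] [-6.75529192  5.85952374 23.79050697] [1.04050184 2.05305477 0.05581699] 0.2720417780264734
```

View pics/p.png

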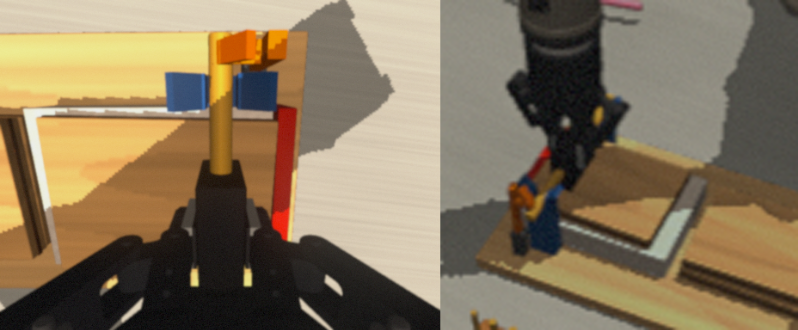

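Emit:
carry_out(moves=[0, 0, -0.003, 0, 0, 0, 0, 0, 0, -0.005, 0, 0, 0, 0, 0, 0, -0.005, 0, 0, 0, 0.6, 0, 0, -0.005, 0, 0, 0, 0.6, 0, 0, -0.005, 0, 0, 0, 0.6])

```text
time_s: 15.65
eef_pos: [0.5702, -0.0962, 0.1018]
tcp_rot: [3.134, 0.208, 0.002]
force: [-0.2, -0.8, 1.0]
opening: 0.601
```

Emit:
carry_out(moves=[0, 0, -0.02, 0, 0, 0, 0.7, 0, 0, -0.06, 0, 0, 0, 0.7, 0, 0, -0.15, 0, 0, 0, 0.7, 0, 0, -0.26, 0, 0, 0, 0.7, 0, 0, -0.36, 0, 0, 0, 0.7])

```text
time_s: 16.27
eef_pos: [0.5698, -0.0966, 0.2851]
tcp_rot: [3.134, 0.206, 0.004]
force: [0.7, -0.4, 0.2]
opening: 0.702
```

Emit:
carry_out(moves=[-0.2, 0, 0, 0, 0, 0, 0.7, -0.4, 0, 0, 0, 0, 0, 0.7, -0.4, 0, 0, 0, 0, 0, 0.7])

```text
time_s: 16.65
eef_pos: [0.4077, -0.1112, 0.2706]
tcp_rot: [-3.106, -0.202, 0.078]
force: [-1.1, 0.9, -2.0]
opening: 0.703
```

```bash
python3 - <<'E'
from h import *
s=env.get_state();print(toj(s["eef_pos"]),s["force"],s["opening"],s["time_s"],s["q"])
a=env.grab_frame("wrist");b=env.grab_frame("scene")[150:250,190:300];b=cv2.resize(b,(422,384),interpolation=cv2.INTER_CUBIC)
for n,z in [("bar_center",.095),("blank_top_center",.06),("blank_mid_center",.045)]:
  for c in["wrist","scene"]:
    for d in env.place_of(c,n)[:2]: print(n,c,round(d["score"],2),toj(onz(c,d["position"],z)))
cv2.imwrite("pics/q.png",cv2.resize(np.hstack([a,b])[:,:,::-1],None,fx=.85,fy=.85))
E
```

```text
[-0.1619 -0.13    0.2706] [-1.1492216   0.85778089 -2.03547159] 0.7033294766790984 16.65 [-1.03101388  0.04168376  1.23607274  2.10646211 -0.05963634  1.07782618
 -1.20506902]
bar_center wrist 0.64 [-0.2825 -0.2706  0.095 ]
bar_center scene 0.75 [-0.2584 -0.2681  0.095 ]
bar_center scene 0.72 [-0.0035 -0.1332  0.095 ]
blank_top_center scene 0.57 [ 0.0064 -0.089   0.06  ]
blank_mid_center wrist 0.79 [0.0044 0.0825 0.045 ]
blank_mid_center scene 0.89 [-0.0077  0.0812  0.045 ]
```

```bash
python3 - <<'E'
from h import *
s=env.get_state();M0=R.from_rotvec(s["tcp_rot"]).as_matrix();T=np.array(env.camera_params("wrist")["world_from_camera"])
Rc=M0.T@T[:3,:3];tc=M0.T@(T[:3,3]-s["eef_pos"])
M=lean(25);Ti=np.eye(4);Ti[:3,:3]=M@Rc;Ti[:3,3]=J(.0006,.0555,.0766)+M@tc
for n,u,v in [("mid farL",153,75),("mid farR",342,75)]: print(n,toj(onz("wrist",(v,u),.054,Ti)))
a0=cv2.imread("pics/a.png")[:,:,::-1];a1=env.grab_frame("scene")
def orange(im):
    h=cv2.cvtColor(np.ascontiguousarray(im),cv2.COLOR_RGB2HSV);m=cv2.inRange(h,(5,190,90),(14,255,255));m[:, :190]=0;m[:,235:]=0;m[:170]=0;m[245:]=0
    y,x=np.nonzero(m);return len(x),np.round([y.mean(),x.mean()],1) if len(x) else None,(y.min(),y.max(),x.min(),x.max()) if len(x) else None
print(orange(a0),orange(a1))
w=env.grab_frame("wrist");h=cv2.cvtColor(w,cv2.COLOR_RGB2HSV)
# outer ends/edges via projected expectations
for n,p in [("rod+",(.098,-.137,.095)),("rod-",(-.098,-.137,.095)),("blk",(0,-.137,.119)),("seat jaw",(.089,-.137,.11))]:
    r=proj("wrist",J(*p))[0];i,j=np.round(r).astype(int);print(n,(i,j),w[i,j] if 0<=i<384 and 0<=j<512 else None)
m=cv2.inRange(h,(18,120,60),(30,255,255));
for n,i in [(k,proj("wrist",J(k,-.137,.095))[0]) for k in(.045,.06,-.045,-.06)]:
    r,c=np.round(i).astype(int); print(n,(r,c),[tuple(w[r,c+d]) for d in(-12,-6,0,6,12) if 0<=r<384 and 0<=c+d<512])
d=cv2.absdiff(np.ascontiguousarray(a0),a1).sum(2)
for n,p in[("pencils",(.66,-.29,.08)),("sander",(.487,.398,.04)),("pink",(.256,-.306,.03))]:
    r,c=np.round(proj("scene",p)[0]).astype(int);print(n,d[r-8:r+8,c-8:c+8].mean())
print(env.get_state()["time_s"])
E
```

```text
mid farL [-0.0616  0.1628  0.054 ]
mid farR [0.0526 0.1628 0.054 ]
(32, array([211.1, 209.7]), (np.int64(207), np.int64(214), np.int64(207), np.int64(213))) (37, array([210.8, 209.9]), (np.int64(200), np.int64(215), np.int64(206), np.int64(216)))
rod+ (np.int64(-163), np.int64(265)) None
rod- (np.int64(105), np.int64(265)) [147 117  41]
blk (np.int64(-24), np.int64(265)) None
seat jaw (np.int64(-163), np.int64(265)) None
0.045 (np.int64(-78), np.int64(265)) []
0.06 (np.int64(-101), np.int64(265)) []
-0.045 (np.int64(44), np.int64(265)) [(np.uint8(177), np.uint8(144), np.uint8(78)), (np.uint8(149), np.uint8(106), np.uint8(33)), (np.uint8(179), np.uint8(151), np.uint8(41)), (np.uint8(107), np.uint8(73), np.uint8(29)), (np.uint8(174), np.uint8(142), np.uint8(76))]
-0.06 (np.int64(62), np.int64(265)) [(np.uint8(153), np.uint8(153), np.uint8(138)), (np.uint8(138), np.uint8(100), np.uint8(44)), (np.uint8(179), np.uint8(154), np.uint8(44)), (np.uint8(98), np.uint8(72), np.uint8(38)), (np.uint8(114), np.uint8(98), np.uint8(84))]
pencils 36.63671875
sander 7.9609375
pink 7.32421875
17.15
```

```bash
python3 -c "
from plant import env
print(env.job_done())"
```

```text
the job is handed in; nothing more can be done
None
```

I slid the top blank along the bed to the red stop and pressed the hold-down bar into the forks. I then let go, backed off and handed the job in at about 17 s of the 67 s allowed. The hand-in reports no verdict.

**Blank:** I pushed it with closed fingers, leaning 45° at first and then more upright as it cleared the shelf. It stopped against the red stop and the push force rose to about 13 N. In the picture taken just before I lowered the bar, it lay square on the bed.

**Lower blanks:** Part-way through the push, the middle blank's far edge measured 163 mm, against a nominal 165 mm. The jig estimate itself is about 2 mm off. After the job the network put the middle blank's centre at y 81–83 mm instead of about 90. Partial hiding may explain that, but I didn't settle it. I did not measure the lowest blank separately.

**Bar:** Under a 24 N push it stopped with the rod at 95 mm, its seated height. The last picture I could view showed the jaw nose over the rod. After I let go, the rod's free end was still where it should be. The orange jaw was also in the same place in the scene camera as at the start, which means it is closed.

**What I could not confirm:** The viewing limit was used up, so I checked the final scene by numbers only. The sander and the pink look-alike looked unchanged. The area around the pencil tin showed some difference from the start, which I put down to the arm or its shadow, and I did not check further. I did not check the glue, bits or jar at the end.

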